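Line up cast wall blocks in the glue-up jig and knock the lock pin home

TASK

Line up all the loose cast wall blocks in one straight row in the corner of the jig board: each with a 44 mm wide end flush against the long fence, the first tight against the short end stop, each next one tight beside the last, with no gaps, all flat on the board. When the row is tight, take the wooden mallet and knock the sprung lock pin all the way down with the mallet, never with your fingers. Finally lay the mallet back on its black rubber mat, leaving the row true and the glue bottle where it stands.

Things in the scene. Friction and masses are not known exactly. Their poses are not given: they have to be found in the camera images.
- jig: Fixed wooden jig board on the bench, 260 (x) x 490 (y) x 12 mm; origin at the centre of its underside, x towards the fence (away from the robot), y left. An aluminium fence, 18 mm high, 16 thick, 420 long, runs along its far side; an end stop, 18 mm high, 16 thick, 75 long, meets it at right angles near the board's right end. Blocks start scattered on the board. Its place and yaw vary.
- corner (a point): Inside corner of fence and stop at the board's top, 12 mm above the bench, axes as the jig (110, -155 mm from its origin). Fence face: x = 0, blocks at negative x, fence ends at y = 395 mm. Stop face: y = 0, the row grows to +y. In a tight row the block centres are at x = -35, y = 22, 66, 110, 154, 198, 242, z = 16 mm. The board reaches x = -240, y = 400 mm.
- lock_pin (a joint): Travel of the sprung lock pin, m: 0 to 0.003 at the start (up), 0.012 fully down. Steel pin, round head 20 mm across and 8 thick, in a dark steel guide block 40 x 40 mm, 22 mm high over the board, right of the end stop. Stiff: 6 N friction plus up to 1.5 N of spring, so 6 to 8 N straight down moves it; it stays where driven.
- pin_top (a point): Centre of the top of the lock pin's head (moves with the pin). 49 mm above the bench when fully up, 37 mm when driven home, when the head still stands 3 mm over its guide block. In the corner frame it lies at x = -30 mm, y = -45 mm.
- pad: Fixed black rubber mat, 240 (x) x 130 (y) x 4 mm, the mallet's place, on the right of the bench; origin at the centre of its underside.
- mallet: Loose wooden mallet, about 220 g. Head 46 x 46 mm, 76 mm long, standing on a striking face on the mat; origin at the centre of that face, z up along the head. The handle sticks out level from the head's middle along the mallet's -x, 38 mm above the origin: 18 mm wide (y), 22 high (z), from 23 to 133 mm off the head's axis. Balances about 10 mm off the head's axis.
- mallet_head (a point): Centre of the mallet's head: 38 mm from either striking face, 23 mm from its other sides.
- mallet_grip (a point): Place to hold the handle from above: on the handle's centre line, 45 mm from the head's axis.
- block1: Loose cream cast-plaster wall block, 70 (x) x 44 (y) x 32 (z) mm, 100 g, all alike; origin at its centre. In the row its 70 mm length stands square to the fence. Four to six blocks are present; an absent one reads None.
- block2: Loose cream cast-plaster wall block, 70 (x) x 44 (y) x 32 (z) mm, 100 g, all alike; origin at its centre. In the row its 70 mm length stands square to the fence. Four to six blocks are present; an absent one reads None.
- block3: Loose cream cast-plaster wall block, 70 (x) x 44 (y) x 32 (z) mm, 100 g, all alike; origin at its centre. In the row its 70 mm length stands square to the fence. Four to six blocks are present; an absent one reads None.
- block4: Loose cream cast-plaster wall block, 70 (x) x 44 (y) x 32 (z) mm, 100 g, all alike; origin at its centre. In the row its 70 mm length stands square to the fence. Four to six blocks are present; an absent one reads None.
- block5: Loose cream cast-plaster wall block, 70 (x) x 44 (y) x 32 (z) mm, 100 g, all alike; origin at its centre. In the row its 70 mm length stands square to the fence. Four to six blocks are present; an absent one reads None.
- block6: Loose cream cast-plaster wall block, 70 (x) x 44 (y) x 32 (z) mm, 100 g, all alike; origin at its centre. In the row its 70 mm length stands square to the fence. Four to six blocks are present; an absent one reads None.
- glue: Bystander: white glue bottle, 60 mm across, 150 mm high, left of the board; origin at the centre of its underside.

How it is judged:
By the outcome, as a careful person would: the job done as asked, in the order asked, and still so for the second after the job is handed in, with the robot touching nothing.
Of block1, block2, block3, block4, block5, block6 only 4 to 6 are there at a start; the rules pass over those that are not, and their reading is None.
At some moment in a run one of block1, block2, block3, block4, block5, block6 may be knocked a few centimetres aside while the robot is not near it.
Once in a run the grip may slacken for a moment while it holds something.
It also fails if it takes over 210 s, if anything falls off the work surface, if the arm or the gripper's body presses on something with over 40 N, if the wrist force passes 120 N, or if a joint passes its speed limit or range.

ROBOT

A 6-joint arm with a two-finger parallel gripper is mounted at the origin on the work surface. World frame = base frame: x ahead of the robot, y to its left, z up, the work surface at z = 0. Lengths are in m, angles in rad, forces in N, time in s.
With the tool pointing down it reaches from about 0.375 to 0.975 m from the base axis. Payload 3.8 kg.
Tool frame: the origin (TCP) lies at the very end of the fingers, on their centre line; the grasp point (between the pads) lies 19 mm behind it; z points along the fingers, y is the line along which they close (so a half turn about z gives the same grasp; the last joint's range is limited). The gripper opens to 88 mm and grips with 3 to 60 N. Pads are 18 mm wide; open, the fingers measure 123 mm over their backs; the gripper's body (75 mm by 187 mm) begins 45 mm behind the grasp point.
Start: joints at [-1.19, 0.264, 1.604, -0, 1.274, -0.037], TCP at [0.274, -0.617, 0.239] pointing down, gripper open.
Joint ranges: [-2.63, 2.63], [-0.94, 2.18], [0.31, 2.57], [-1.31, 4.45], [0, 2.66], [-2.55, 2.55]. Speed limits (rad/s): [2.57, 2.57, 3.14, 3.14, 3.14, 3.14].

INTERFACE

Orientations are given as a unit quaternion [w, x, y, z].
In Python, from cell import robot, solve_ik, imaging gives the robot as it stands. Calls block until the motion is done:
- robot.reach(position, orientation): joint-space move of the TCP to a pose.
- robot.servo_line(position, rot=None, v=0.15): straight line of the TCP; rot=None keeps the orientation; v is the mean speed in m/s.
- robot.movej(angles): joint-space move.
- robot.command_gripper(opening): finger opening in m; the grip force is fixed at half the most; returns when the fingers have stopped.
- robot.sleep(seconds).
- solve_ik(position, orientation): joint angles nearest the present ones, or None.
- imaging.snapshot(name): name is "scene" or "top" or "wrist"; returns a dict with "image" (480x640x3 uint8, red, green, blue), "K" (3x3 intrinsics, pixels), "k1" (the pictures are not rectified: a ray, as slopes to the right and down, at radius r is drawn at 1 + k1 r^2 times it, then the intrinsics apply), "view" (4x4, takes a point from world to camera coordinates). Camera axes: x right, y down, z forward; pixel columns grow to the right and rows downward; lengths in m; the calibration is good to about 2 mm. A picture is of the moment at which its call begins. There is no depth.
A pose or a line that the arm cannot do raises robot.MotionError and nothing moves.
- robot.sign_off(): hands the job in; it is judged then, once.
Trained networks look in the newest picture that a camera, given by its name, has taken for a name from the list of things; names that differ only in an ending like _2 or _b are one class to them, and where a whole thing is asked for, a point or a joint stands for the part that bears it (a point fixed in the world has none). Each returns a list of dicts, best first, with "confidence" (0 to 1); they miss things now and then, are a little off and sometimes report something else, mostly with a low value. They report only what shows in the picture. A call takes as long as a camera call.
- imaging.boxes_of(thing, camera): "box" ([left, top, right, bottom] in pixels, round what is visible of it).
- imaging.mark_of(thing, camera): "xy" ([column, row] in pixels: a listed point, or the origin of a listed thing).
Readings, each from a call of its own:
- robot.read_time(): time.
- robot.read_qpos(): joint angles.
- robot.read_joint_velocities(): joint speeds.
- robot.read_effort(): joint torques, N m.
- robot.read_position(): TCP position.
- robot.read_tcp_rot(): TCP orientation.
- robot.read_wrist_force(): force on the tool from outside, world axes, zero at the start.
- robot.read_torque(): the same for the moment, N m.
- robot.read_width(): finger opening in m.
- robot.read_finger_force(): force on a finger pad.
Only numpy, scipy, OpenCV 4.12 (cv2) and the standard library are available. Lean on these libraries where they do the work, as an engineer would, in place of code of your own. Each camera call takes 0.05 s, during which the arm holds its last target. There are 200 camera calls.

## Working session

There is one attempt and no reset: what is moved stays moved. The work goes in short steps, each a Python script; the robot and the scene stay as the last script left them, time stands still between calls to the robot, and variables do not carry over. Pictures are saved under pics/ and viewed, at most 14 in all, crops included, and the job is handed in when it is done.

```bash
ls; mkdir -p pics
cat > h.py <<'E'
import numpy as np, cv2
from cell import robot, solve_ik, imaging
def snap(c,save=None):
    s=imaging.snapshot(c)
    if save: cv2.imwrite(f'pics/{save}.png',s['image'][:,:,::-1])
    return s
def undist(s,px):
    K=np.array(s['K']); d=np.array([s['k1'],0,0,0,0.])
    return cv2.undistortPoints(np.array(px,float).reshape(-1,1,2),K,d).reshape(-1,2)
def ray(s,px):
    n=undist(s,px); V=np.array(s['view']); R=V[:3,:3]; c=-R.T@V[:3,3]
    return c,(np.c_[n,np.ones(len(n))]@R)
def onz(s,px,z):
    c,d=ray(s,px); return c+d*((z-c[2])/d[:,2])[:,None]
def proj(s,P):
    V=np.array(s['view']); r=cv2.Rodrigues(V[:3,:3])[0]
    return cv2.projectPoints(np.array(P,float).reshape(-1,1,3),r,V[:3,3],np.array(s['K']),np.array([s['k1'],0,0,0,0.]))[0].reshape(-1,2)
def tri(obs):
    A=np.zeros((3,3));b=np.zeros(3)
    for s,px in obs:
        c,d=ray(s,[px]); d=d[0]/np.linalg.norm(d[0]); M=np.eye(3)-np.outer(d,d); A+=M;b+=M@c
    return np.linalg.solve(A,b)
def quat(yaw):  # tool down, closing line (tool y) at angle: x axis at yaw
    return [0,np.cos(yaw/2),np.sin(yaw/2),0]
E
python3 - <<'E'
from h import *
np.set_printoptions(precision=3,suppress=True)
for c in ['scene','top']:
    s=snap(c,c+'0'); V=np.array(s['view']); print(c,'cam at',-V[:3,:3].T@V[:3,3],'k1',s['k1'])
    for t in ['block1','corner','pin_top','mallet_head','mallet_grip','pad','jig','glue']:
        try: print(t,[(np.round(m['xy']).tolist(),round(m['confidence'],2)) for m in imaging.mark_of(t,c)])
        except Exception as e: print(t,e)
print(robot.read_tcp_rot(),robot.read_time())
E
```

```text
pics
scene cam at [ 1.091 -0.17   0.912] k1 -0.038459225019846624
block1 [([266.0, 238.0], 0.95), ([222.0, 253.0], 0.83), ([347.0, 224.0], 0.73), ([399.0, 252.0], 0.65), ([379.0, 210.0], 0.62)]
corner [([254.0, 322.0], 0.88), ([225.0, 307.0], 0.36)]
pin_top [([224.0, 306.0], 0.5)]
mallet_head [([125.0, 334.0], 0.9), ([220.0, 255.0], 0.75)]
mallet_grip [([123.0, 316.0], 0.94)]
pad [([122.0, 332.0], 0.58)]
jig [([309.0, 263.0], 0.91)]
glue [([462.0, 177.0], 0.7)]
top cam at [0.43  0.092 1.473] k1 0.01004547989065546
block1 [([247.0, 259.0], 0.79), ([288.0, 251.0], 0.73), ([354.0, 274.0], 0.68), ([255.0, 213.0], 0.6)]
corner [([388.0, 209.0], 0.95), ([410.0, 221.0], 0.39), ([248.0, 260.0], 0.27)]
pin_top [([405.0, 217.0], 0.6), ([482.0, 222.0], 0.53)]
mallet_head [([477.0, 220.0], 0.92)]
mallet_grip [([479.0, 241.0], 0.77), ([286.0, 253.0], 0.47)]
pad [([484.0, 242.0], 0.8), ([324.0, 240.0], 0.74)]
jig [([325.0, 243.0], 0.94)]
glue [([146.0, 274.0], 0.73)]
[0.    0.978 0.207 0.   ] 0.9
```

View pics/top0.png

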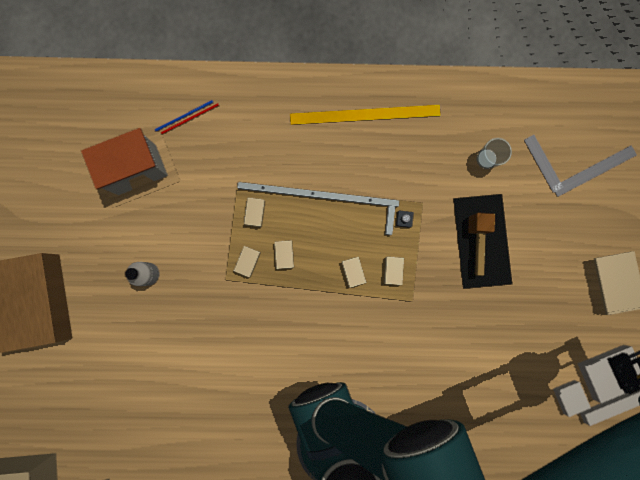

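View pics/scene0.png

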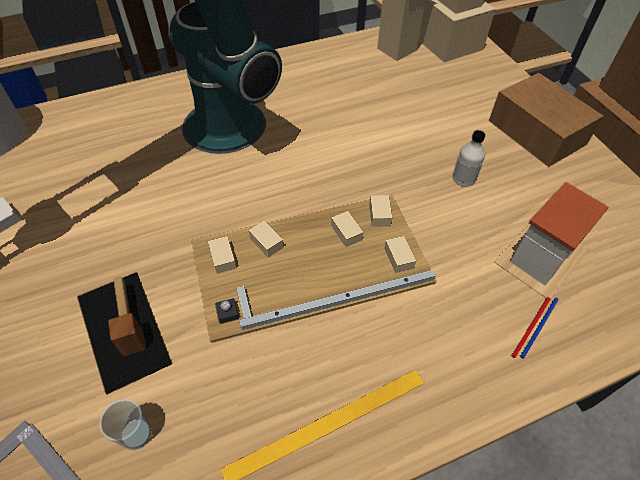

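The top view shows five blocks, at px (254,212), (247,261), (284,254), (353,272) and (395,271). The corner is near (390,207), the pin at (405,218), the mallet head at (482,222) with its handle towards the robot, and the glue at (140,274). The scene view agrees. Next I take closer wrist views.

Run:
```python
from h import *
np.set_printoptions(precision=4,suppress=True)
s=snap('top'); t=snap('scene')
print('corner tri',tri([(s,(388,209)),(t,(254,322))]),'jig',tri([(s,(325,243)),(t,(309,263))]),'mhead',tri([(s,(477,220)),(t,(125,334))]),'grip',tri([(s,(479,241)),(t,(123,316))]))
print('blocks',onz(s,[(254,212),(247,261),(284,254),(353,272),(395,271)],.044))
f=onz(s,[(238,188),(390,205)],.03); d=f[0]-f[1]; print('fence dir',np.degrees(np.arctan2(d[1],d[0]))-90)
V=None
for i,(x,y) in enumerate([(.48,.0),(.48,.20),(.48,-.15),(.42,-.30)]):
    for a in [0.3,0.3+np.pi/2]:
        q=solve_ik([x,y,.36],quat(a)); 
        print(x,y,a,q)
        if q is not None: robot.movej(q); break
    w=snap('wrist',f'w{i}'); V=np.array(w['view']); print('cam',-V[:3,:3].T@V[:3,3],'fwd',V[2,:3],'right',V[0,:3])
    for n in ['block1','corner','pin_top','mallet_head','mallet_grip']:
        print(n,[(np.round(m['xy']).tolist(),round(m['confidence'],2)) for m in imaging.mark_of(n,'wrist')])
    print(robot.read_time())
```

```text
corner tri [ 0.6092 -0.1125 -0.0074] jig [ 0.5153  0.0502 -0.009 ] mhead [ 0.576  -0.3423  0.0512] grip [ 0.524  -0.3474  0.0351]
blocks [[ 0.5876  0.2326  0.044 ]
 [ 0.4622  0.2474  0.044 ]
 [ 0.4817  0.1538  0.044 ]
 [ 0.439  -0.0223  0.044 ]
 [ 0.4434 -0.1291  0.044 ]]
fence dir -5.361453035406967
0.48 0.0 0.3 [-0.0519 -0.1648  1.8333 -0.      1.4732  1.2189]
cam [0.5485 0.0211 0.5056] fwd [-0.2668 -0.0819 -0.9603] right [ 0.2942 -0.9557 -0.0002]
block1 [([402.0, 246.0], 0.9), ([190.0, 146.0], 0.86), ([111.0, 142.0], 0.82), ([322.0, 225.0], 0.79), ([141.0, 34.0], 0.71), ([471.0, 147.0], 0.59)]
corner [([440.0, 108.0], 0.94)]
pin_top [([473.0, 145.0], 0.66)]
mallet_head [([604.0, 204.0], 0.57)]
mallet_grip [([586.0, 242.0], 0.77)]
3.6583
0.48 0.2 0.3 [ 0.3469 -0.0849  1.7624 -0.      1.4641  1.6177]
cam [0.5484 0.2213 0.5058] fwd [-0.2662 -0.0831 -0.9603] right [ 0.2956 -0.9553  0.0007]
block1 [([313.0, 87.0], 0.97), ([474.0, 268.0], 0.93), ([539.0, 292.0], 0.87), ([273.0, 190.0], 0.85), ([350.0, 195.0], 0.82)]
corner [([580.0, 158.0], 0.62)]
pin_top [([621.0, 198.0], 0.76)]
mallet_head []
mallet_grip [([72.0, 156.0], 0.29)]
4.775
0.48 -0.15 0.3 [-0.3524 -0.1189  1.7933 -0.      1.4673  0.9184]
cam [ 0.5485 -0.1276  0.5059] fwd [-0.266  -0.0816 -0.9605] right [ 0.2957 -0.9553 -0.0007]
block1 [([68.0, 113.0], 0.86), ([207.0, 188.0], 0.74), ([287.0, 214.0], 0.64), ([19.0, 0.0], 0.61)]
corner [([320.0, 71.0], 0.72), ([68.0, 111.0], 0.5)]
pin_top [([349.0, 105.0], 0.52)]
mallet_head [([497.0, 168.0], 0.82)]
mallet_grip []
6.3917
0.42 -0.3 0.3 [-0.6685 -0.0926  1.7694 -0.      1.4647  0.6023]
cam [ 0.4885 -0.278   0.5059] fwd [-0.2659 -0.0807 -0.9606] right [ 0.2943 -0.9557 -0.0012]
block1 [([96.0, 101.0], 0.76), ([180.0, 129.0], 0.73)]
corner []
pin_top [([232.0, 6.0], 0.8), ([393.0, 76.0], 0.72)]
mallet_head [([398.0, 72.0], 0.74)]
mallet_grip [([383.0, 114.0], 0.71)]
7.3833
```

View w0.

View pics/w0.png

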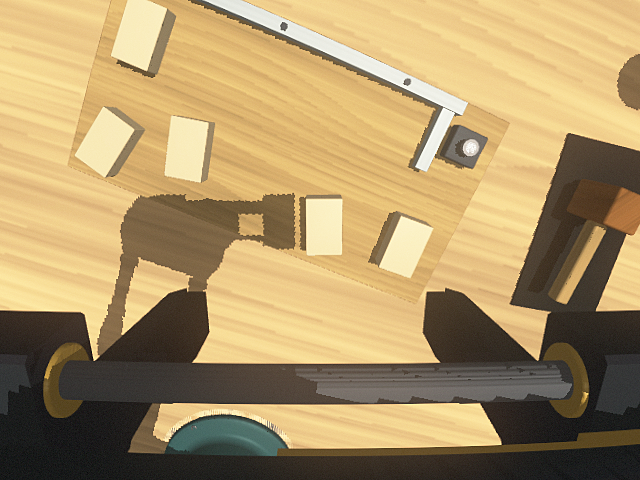

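View pics/w2.png

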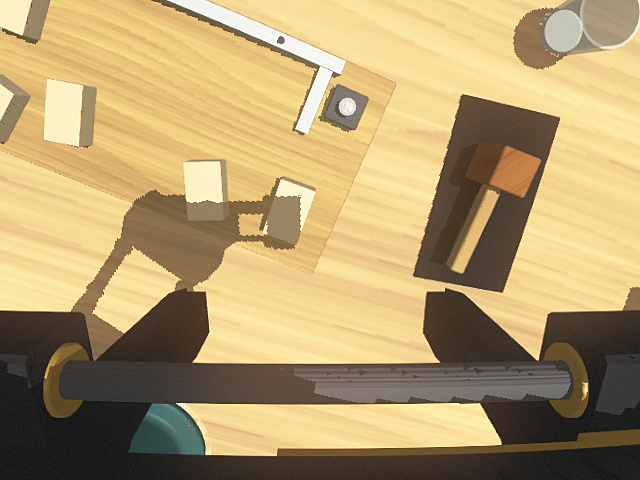

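Wrist view w0 shows five cream tops, at (140,35), (107,140), (189,148), (323,226) and (404,245). The fence and stop tops are white, with the inside corner near (440,108) and the pin at (470,147). View w2 shows the mallet head at (503,168) with the handle to (460,265). Now I fit edges in calibrated planes.

```bash
cat >> h.py <<'E'
def masks(img):
    hsv=cv2.cvtColor(img,cv2.COLOR_RGB2HSV); S,Vv=hsv[:,:,1],hsv[:,:,2]
    cream=((hsv[:,:,0]>18)&(hsv[:,:,0]<36)&(S>20)&(S<75)&(Vv>215)).astype(np.uint8)
    alu=((S<=20)&(Vv>190)).astype(np.uint8)
    return cream,alu
def blocks(s,zt=.044,ymax=310,verbose=True):
    m,_=masks(s['image']); m[ymax:]=0; m=cv2.morphologyEx(m,cv2.MORPH_OPEN,np.ones((3,3)))
    out=[]
    for c in cv2.findContours(m,cv2.RETR_EXTERNAL,cv2.CHAIN_APPROX_NONE)[0]:
        if cv2.contourArea(c)<500: continue
        if c[:,0,0].min()<2 or c[:,0,0].max()>637 or c[:,0,1].min()<2: continue
        P=onz(s,c[:,0],zt)[:,:2]; (x,y),(w,h),a=cv2.minAreaRect((P*1000).astype(np.float32))
        if w<h: a+=90; w,h=h,w
        if 55<w<85 and 35<h<58: out.append([x/1e3,y/1e3,(a+90)%180-90,w,h])  # yaw of long axis, deg
    return out
E
python3 - <<'E'
import pickle
from h import *
np.set_printoptions(precision=4,suppress=True)
im=cv2.imread('pics/w0.png')[:,:,::-1]; hsv=cv2.cvtColor(im,cv2.COLOR_RGB2HSV)
for p in [(140,35),(107,135),(189,148),(323,226),(404,245),(360,65),(436,135),(300,130),(470,250),(162,40)]: print(p,im[p[1],p[0]],hsv[p[1],p[0]])
S={}
for i,(x,y) in enumerate([(.48,.03),(.54,.06),(.54,-.10),(.5,-.22)]):
    robot.movej(solve_ik([x,y,.36],quat(.3))); S[i]=snap('wrist',f'v{i}')
    print(i,np.array(blocks(S[i])))
    S[i]['pin']=[m['xy'] for m in imaging.mark_of('pin_top','wrist')][:1]; S[i]['cor']=[m['xy'] for m in imaging.mark_of('corner','wrist')][:1]
    S[i]['mh']=[m['xy'] for m in imaging.mark_of('mallet_head','wrist')][:1]; S[i]['mg']=[m['xy'] for m in imaging.mark_of('mallet_grip','wrist')][:1]
    print({k:np.round(S[i][k]).tolist() for k in ['pin','cor','mh','mg']})
pickle.dump(S,open('S.pkl','wb'))
for k in ['pin','cor','mh','mg']:
    o=[(S[i],S[i][k][0]) for i in S if S[i][k]]
    if len(o)>1: print(k,tri(o))
print(robot.read_time())
E
```

```text
(140, 35) [250 236 191] [ 23  60 250]
(107, 135) [248 233 182] [ 23  68 248]
(189, 148) [249 237 188] [ 24  62 249]
(323, 226) [251 239 192] [ 24  60 251]
(404, 245) [250 239 194] [ 24  57 250]
(360, 65) [238 240 231] [ 37  10 240]
(436, 135) [241 242 235] [ 34   7 242]
(300, 130) [233 196 121] [ 20 123 233]
(470, 250) [244 215 145] [ 21 103 244]
(162, 40) [145 130  97] [ 21  84 145]
0 [[  0.4462  -0.1249  -3.1906  68.047   42.0965]
 [  0.4408  -0.0223  17.6906  67.6689  42.0491]
 [  0.4824   0.1567   5.2021  68.5219  41.9184]
 [  0.463    0.2513 -20.9814  68.2799  42.161 ]
 [  0.5903   0.2354  -6.4959  68.432   42.3527]]
{'pin': [[494.0, 156.0]], 'cor': [[460.0, 117.0]], 'mh': [[626.0, 212.0]], 'mg': [[609.0, 245.0]]}
1 [[ 0.4419 -0.0219 17.4384 66.1706 42.1163]
 [ 0.5903  0.2353 -6.6984 68.6584 42.1765]]
{'pin': [[624.0, 265.0]], 'cor': [[468.0, 175.0]], 'mh': [[621.0, 259.0]], 'mg': [[605.0, 293.0]]}
2 [[ 0.4463 -0.125  -2.9403 68.2694 42.3757]
 [ 0.4827  0.1567  5.3802 68.2987 42.5962]
 [ 0.5904  0.2352 -6.1371 68.7031 42.8765]]
{'pin': [[375.0, 174.0]], 'cor': [[342.0, 132.0]], 'mh': [[516.0, 226.0]], 'mg': [[500.0, 259.0]]}
3 []
{'pin': [], 'cor': [[258.0, 67.0]], 'mh': [[439.0, 165.0]], 'mg': [[424.0, 202.0]]}
pin [ 0.5834 -0.0959  0.2803]
cor [ 0.6127 -0.1116  0.0163]
mh [ 0.572  -0.3489  0.0362]
mg [ 0.5256 -0.3465  0.0397]
11.2833
```

Run:
```python
import pickle
from h import *
np.set_printoptions(precision=4,suppress=True)
S=pickle.load(open('S.pkl','rb'))
o=[(S[i],S[i]['pin'][0]) for i in (0,2)]; print('pin',tri(o))
c0=np.array([.6127,-.1116]); a0=np.radians(-5.4)
for i in S:
    _,m=masks(S[i]['image']); m[310:]=0
    c=np.concatenate([k[:,0] for k in cv2.findContours(m,cv2.RETR_EXTERNAL,cv2.CHAIN_APPROX_NONE)[0] if cv2.contourArea(k)>100])
    c=c[(c[:,0]>2)&(c[:,0]<637)&(c[:,1]>2)]
    P=onz(S[i],c,.030)[:,:2]; c1,a=c0.copy(),a0
    for it in range(4):
        R=np.array([[np.cos(a),-np.sin(a)],[np.sin(a),np.cos(a)]]); L=(P-c1)@R; t=.008 if it<2 else .0025
        F=L[(abs(L[:,0])<t)&(L[:,1]>.02)&(L[:,1]<.38)]; G=L[(abs(L[:,1])<t)&(L[:,0]<-.012)&(L[:,0]>-.068)]
        if len(F)<20: break
        p=np.polyfit(F[:,1],F[:,0],1); g=np.median(G[:,1]) if len(G)>8 else np.nan
        gs=np.polyfit(G[:,0],G[:,1],1)[0] if len(G)>8 else 0
        if np.isnan(g): g=0
        c1=c1+R@np.array([p[1],g]); a=a-np.arctan(p[0])
    print(i,len(F),len(G),'corner',c1,'yaw',np.degrees(a),'stop slope',np.degrees(gs))
    L=(P-c1)@R; q=L[(L[:,1]<-.012)&(L[:,1]>-.02)]; print('   x extents near fence',np.percentile(L[(L[:,1]>.1)&(L[:,1]<.3)][:,0]*1e3,[5,95]), 'stop end x',L[abs(L[:,1]+.008)<.006][:,0].min() )
```

```text
pin [ 0.58   -0.1583  0.0393]
0 235 44 corner [ 0.6155 -0.1122] yaw -5.541249758841948 stop slope 0.25338186584225264
   x extents near fence [-0.3959 14.504 ] stop end x -0.0753756991415777
1 288 42 corner [ 0.6153 -0.1124] yaw -5.601917286093508 stop slope 0.6140708600427448
   x extents near fence [-0.4221 14.5955] stop end x -0.07522090165339747
2 294 44 corner [ 0.6154 -0.1124] yaw -5.589496116157196 stop slope 0.046138242366291334
   x extents near fence [-0.4186 14.6733] stop end x -0.07536057878205733
3 132 48 corner [ 0.6154 -0.1126] yaw -5.573780214002873 stop slope 0.4006200018452824
   x extents near fence [-0.4128 14.6598] stop end x -0.07545635700992409
```

Corner is about (0.615, -0.1122), yaw -5.58°, consistent in four views and agreeing with the pin. The block tops agree across views at z = 44 mm. I'll start with the block nearest the stop, gripped along its 70 mm length so that the fingers stay above the fence.

```bash
cat >> h.py <<'E'
C=np.array([.6149,-.1122]); PSI=np.radians(-5.58)
RJ=np.array([[np.cos(PSI),-np.sin(PSI)],[np.sin(PSI),np.cos(PSI)]])
def J2W(x,y,z): return np.r_[C+RJ@[x,y],z].tolist()   # jig corner xy, world z
def W2J(p): return RJ.T@(np.array(p[:2])-C)
QJ=quat(PSI+np.pi/2)
ZG=.0325
def force(): return np.array(robot.read_wrist_force())
def guarded(d,maxd,fmax,step=.001,v=.03):
    """step the TCP along jig direction d until the wrist force against it exceeds fmax"""
    w=np.r_[RJ@np.array(d),0]; f0=force()@w; p=np.array(robot.read_position()); n=int(maxd/step); f=0
    for k in range(1,n+1):
        robot.servo_line((p+w*step*k).tolist(),v=v); f=f0-force()@w
        if f>fmax: break
    q=np.array(robot.read_position()); print('guard',d,'moved %.1f f %.1f'%(1e3*k*step,f),'jig',np.round(W2J(q)*1e3,1)); return f>fmax
def find(exp,hover=.30,tol=.06):
    robot.reach([exp[0],exp[1],hover],QJ)
    B=[b for b in blocks(snap('wrist')) if np.hypot(b[0]-exp[0],b[1]-exp[1])<tol]
    return min(B,key=lambda b:np.hypot(b[0]-exp[0],b[1]-exp[1])) if B else None
def pick(exp):
    robot.command_gripper(.088)
    b=find(exp); print('block',np.round(b,3)); a=np.radians(b[2])+np.pi/2
    robot.reach([b[0],b[1],.09],quat(a)); robot.servo_line([b[0],b[1],ZG],v=.08)
    robot.command_gripper(.06); print('width',robot.read_width(),robot.read_finger_force())
    robot.servo_line([b[0],b[1],.075],v=.08); print('lifted',robot.read_width(),robot.read_finger_force())
def place(y):
    x=-.035
    robot.reach(J2W(x-.006,y+.006,.075),QJ); robot.servo_line(J2W(x-.006,y+.006,ZG+.0006),v=.06)
    print('down',robot.read_width(),np.round(force(),1))
    guarded([0,-1],.014,7); guarded([1,0],.014,7); print('w',robot.read_width())
def release():
    robot.command_gripper(.088); p=robot.read_position(); robot.servo_line([p[0],p[1],.12],v=.1)
E
python3 - <<'E'
from h import *
pick((.4462,-.125)); place(.022); print(robot.read_time())
E
```

```text
block [ 0.446 -0.125 -3.173 68.085 42.785]
width 0.06979375210993975 30.000836849212646
lifted 0.06976225645442818 29.99973088502884
down 0.06954867136861578 [-2.2  0.9  1.9]
guard [0, -1] moved 8.0 f 10.5 jig [-41.4  22.2]
guard [1, 0] moved 9.0 f 9.0 jig [-35.1  22.4]
w 0.06970016467475947
21.0417
```

Run:
```python
from h import *
release()
pick((.441,-.022)); place(.066); release()
print(robot.read_time())
robot.reach(J2W(-.08,.05,.30),QJ)
s=snap('wrist','r2')
for b in blocks(s): print(np.round(W2J(b)*1e3,1),round(b[2]-np.degrees(PSI),2),np.round(b[3:],1))
```

```text
block [ 4.4100e-01 -2.2000e-02  1.7344e+01  6.8615e+01  4.2706e+01]
width 0.06942262818357108 30.00075727701187
lifted 0.06964559106370835 29.999658465385437
down 0.06936740973581865 [-1.5  0.2  1.6]
guard [0, -1] moved 8.0 f 10.2 jig [-41.4  66.2]
guard [1, 0] moved 8.0 f 7.2 jig [-35.1  66.3]
w 0.06959241067468531
33.4833
[-34.6  22.4] -0.02 [68.2 42.8]
[-34.7  66.5] 0.19 [68.6 41.5]
```

View pics/r2.png

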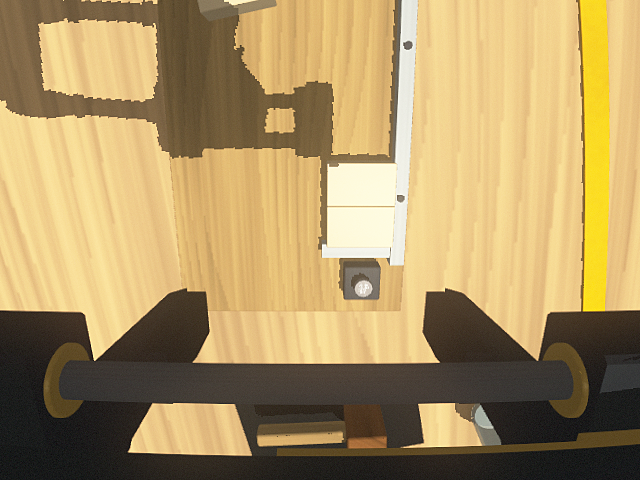

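The view shows both blocks flush and tight in the corner, at (361,227) and (361,184). I continue with the remaining three.

Run:
```python
from h import *
for e,y in [((.4825,.1567),.110),((.463,.2513),.154),((.5903,.2353),.198)]:
    b=find(e)
    if b is None: print('not found',e); break
    pick(b[:2]); place(y)
    if robot.read_width()<.065: print('lost grip'); break
    release(); print(robot.read_time())
robot.reach(J2W(-.08,.10,.33),QJ)
s=snap('wrist','r5')
for b in blocks(s): print(np.round(W2J(b)*1e3,1),round(b[2]-np.degrees(PSI),2),np.round(b[3:],1))
```

```text
block [ 0.482  0.157  5.159 68.62  42.671]
width 0.06947760491445569 30.000721514225006
lifted 0.06973430311355676 29.999548494815826
down 0.06940230115777342 [-2.6  0.4  3.2]
guard [0, -1] moved 7.0 f 8.3 jig [-41.5 110.6]
guard [1, 0] moved 3.0 f 8.3 jig [-40.3 110.6]
w 0.0693127864171884
44.15
block [  0.463   0.251 -21.042  68.366  42.76 ]
width 0.06960771568937696 30.0005641579628
lifted 0.06958876146822235 29.999745190143585
down 0.06965780156642613 [-2.5  0.6  4.3]
guard [0, -1] moved 7.0 f 8.7 jig [-41.5 154.7]
guard [1, 0] moved 9.0 f 8.5 jig [-35.2 154.8]
w 0.06970291383289928
56.05
block [ 0.59   0.236 -6.752 67.729 42.572]
width 0.06942960180184736 29.997827410697937
lifted 0.07020445870498962 29.99665081501007
down 0.06933378774031633 [-2.7  1.   5.1]
guard [0, -1] moved 7.0 f 7.7 jig [-41.8 198.8]
guard [1, 0] moved 6.0 f 7.2 jig [-37.7 198.9]
w 0.06936050294548674
66.6417
[-34.5  22.1] -0.01 [68.4 42.4]
[-34.6  66.3] 0.07 [68.7 41.3]
[-40.2 110.4] 0.09 [68.6 42.5]
[-34.7 154.5] 0.24 [69.4 41.5]
[-34.9 199. ] 0.24 [63.8 41.6]
```

View pics/r5.png

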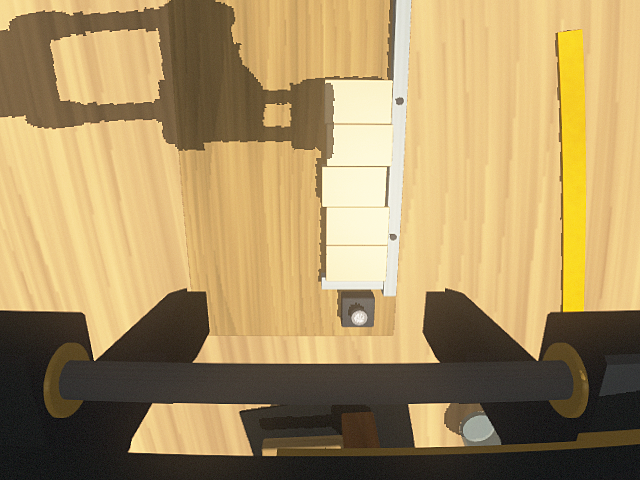

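Four blocks sit tight. The third, at (354,186), is about 5 mm off the fence, and the fifth is slightly off. I push each one home at its near end with closed fingers, then push the row's end.

```bash
cat >> h.py <<'E'
def back(d,dist=.02):
    p=np.array(robot.read_position()); w=np.r_[RJ@np.array(d),0]; robot.servo_line((p-w*dist).tolist(),v=.1)
def xpush(y,f=12):
    robot.servo_line(J2W(-.098,y,.022),v=.12); guarded([1,0],.022,f); back([1,0],.012)
def ypush(n,f=10,x=-.035):
    e=.044*n
    robot.servo_line(J2W(x,e+.022,.022),v=.08); guarded([0,-1],.022,f); back([0,-1],.01)
E
python3 - <<'E'
from h import *
robot.command_gripper(0); print(robot.read_width())
robot.reach(J2W(-.11,.022,.08),QJ); robot.servo_line(J2W(-.11,.022,.022),v=.1)
for y in [.022,.110,.198,.066,.154]: xpush(y)
p=robot.read_position(); robot.servo_line([p[0],p[1],.08]); robot.servo_line(J2W(-.035,.25,.08)); 
ypush(5); p=robot.read_position(); robot.servo_line([p[0],p[1],.08],v=.1); print(robot.read_time())
robot.reach(J2W(-.08,.10,.33),QJ)
for b in blocks(snap('wrist','r6')): print(np.round(W2J(b)*1e3,1),round(b[2]-np.degrees(PSI),2),np.round(b[3:],1))
E
```

```text
0.0008425941297307278
guard [1, 0] moved 15.0 f 12.6 jig [-85.3  21.9]
guard [1, 0] moved 16.0 f 13.8 jig [-85.5 109.8]
guard [1, 0] moved 16.0 f 12.3 jig [-85.6 197.7]
guard [1, 0] moved 17.0 f 13.3 jig [-85.5  66.4]
guard [1, 0] moved 17.0 f 14.8 jig [-85.5 153.8]
guard [0, -1] moved 14.0 f 10.5 jig [-34.5 230.4]
103.4833
[-34.6  22.2] 0.01 [68.2 42.4]
[-34.6  66.4] 0.09 [68.8 41.3]
[-34.7 110.5] 0.17 [69.3 42.5]
[-34.8 154.6] 0.25 [69.4 41.5]
[-34.2 198.6] 0.29 [67.3 42.6]
```

Run:
```python
import cv2
im=cv2.imread('pics/r6.png'); cv2.imwrite('pics/r6c.png',cv2.resize(im[60:320,250:450],None,fx=2.2,fy=2.2,interpolation=cv2.INTER_CUBIC))
```

```text
(no output)
```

View pics/r6c.png

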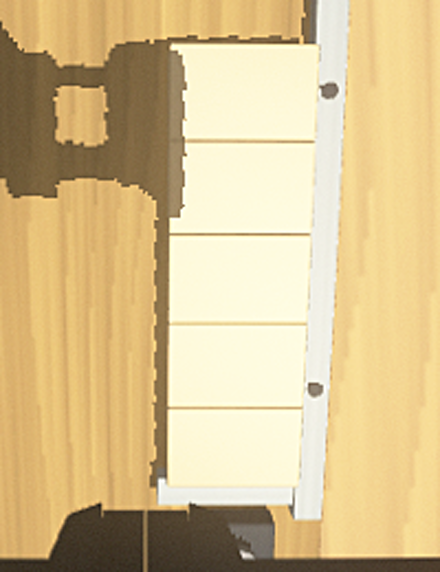

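The crop shows the row tight, with joints at rows 141, 234, 323 and 407 and all five ends flush on the fence. Now I measure the mallet from two wrist positions.

Run:
```python
from h import *
np.set_printoptions(precision=4,suppress=True)
O={'mallet_head':[],'mallet_grip':[]}
for i,(x,y,z) in enumerate([(.52,-.345,.26),(.47,-.30,.30)]):
    robot.reach([x,y,z],quat(-.05)); s=snap('wrist','m%d'%i)
    for n in O:
        m=imaging.mark_of(n,'wrist')
        if m: O[n].append((s,m[0]['xy'])); print(n,np.round(m[0]['xy']),m[0]['confidence'],onz(s,[m[0]['xy']],.042)[0])
    im=s['image']; hsv=cv2.cvtColor(im,cv2.COLOR_RGB2HSV)
    mk=((hsv[:,:,2]>150)&(hsv[:,:,1]>60)).astype(np.uint8); mk[330:]=0
    for c in cv2.findContours(mk,cv2.RETR_EXTERNAL,cv2.CHAIN_APPROX_NONE)[0]:
        if cv2.contourArea(c)<800: continue
        P=onz(s,c[:,0],.053)[:,:2]*1e3; r=cv2.minAreaRect(P.astype(np.float32)); print('rect',np.round(r[0],1),np.round(r[1],1),round(r[2],2))
for n in O:
    if len(O[n])>1: print(n,tri(O[n]))
print(robot.read_time())
```

```text
mallet_grip [318. 203.] 0.85 [ 0.5241 -0.3455  0.042 ]
rect [ 518.4 -345. ] [16.8 49.6] 88.27
rect [ 568.6 -346.7] [47.2 48. ] 88.22
rect [ 550.5 -332.6] [638.4 308.2] 87.41
mallet_grip [358. 145.] 0.73 [ 0.5242 -0.3437  0.042 ]
rect [ 495.2 -304.8] [745.8 345.8] 87.14
mallet_grip [ 0.5234 -0.3449  0.0359]
106.6667
```

View pics/m0.png

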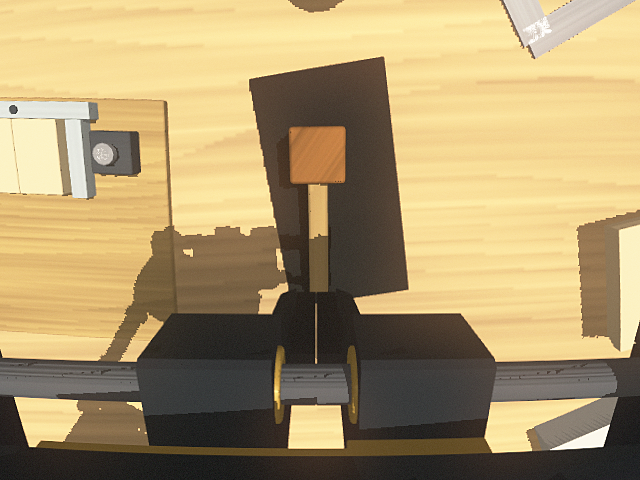

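The image shows the mallet head top at (317,155) and the handle running straight down to (318,290), with the pin at (104,154). Now I grip and lift the mallet.

```bash
cat >> h.py <<'E'
MY=np.radians(-1.75)
E
python3 - <<'E'
from h import *
import json
robot.command_gripper(.05)
robot.reach([.52,-.345,.26],quat(-.05)); s=snap('wrist')
hsv=cv2.cvtColor(s['image'],cv2.COLOR_RGB2HSV); mk=((hsv[:,:,2]>150)&(hsv[:,:,1]>60)).astype(np.uint8); mk[330:]=0
for c in cv2.findContours(mk,cv2.RETR_EXTERNAL,cv2.CHAIN_APPROX_NONE)[0]:
    if 2000<cv2.contourArea(c)<5000 and cv2.boundingRect(c)[1]<170:
        r=cv2.minAreaRect((onz(s,c[:,0],.080)[:,:2]*1e3).astype(np.float32)); print(r); h=np.array(r[0])/1e3
u=np.array([np.cos(MY),np.sin(MY)]); g=h-.040*u; g[1]=-.345+(g[0]-.5184)*np.tan(MY); print('head',h,'grip',g)
assert abs(g[0]-.529)<.008
json.dump([h.tolist(),g.tolist()],open('mal.json','w'))
robot.reach([g[0],g[1],.12],quat(MY)); robot.servo_line([g[0],g[1],.0235],v=.08)
f=force(); robot.command_gripper(.008); print('w',robot.read_width(),force()-f)
robot.servo_line([g[0],g[1],.0235+.065],v=.08); print('w',robot.read_width(),robot.read_finger_force(),force()-f,robot.read_torque(),robot.read_time())
s=snap('wrist','m3')
E
```

```text
((570.53271484375, -346.9063720703125), (44.28546142578125, 44.1270866394043), 87.18751525878906)
head [ 0.57053271 -0.34690637] grip [ 0.53055137 -0.34537126]
w 0.017465371495301724 [ 0.5074102  -0.48746828  1.20454272]
w 0.01749342218966896 29.95997389778495 [ 1.17027876  0.92346852 -2.62050573] [ 0.01026015  0.07597953 -0.00871473] 111.5
```

View pics/m3.png

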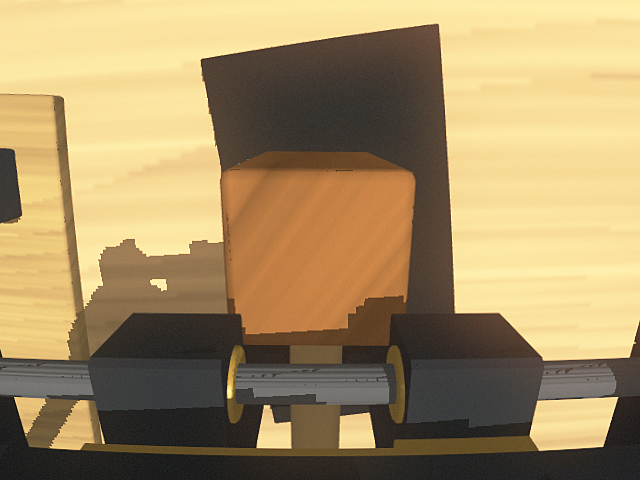

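Run:
```python
from h import *
q=quat(PSI); t=np.array(J2W(-.030-.040,-.045,.0885))
p=robot.read_position(); robot.servo_line(p if False else t.tolist(),rot=q,v=.15)
print('w',robot.read_width(),np.round(t,4),robot.read_time())
f0=force(); robot.servo_line([t[0],t[1],.071],v=.08)
z=.071; L=[]
while z>.052:
    z-=.0015; robot.servo_line([t[0],t[1],z],v=.05); f=(force()-f0)[2]; L.append((round(z*1e3,1),round(robot.read_position()[2]*1e3,1),round(f,1)))
    if f>30: break
print(L,robot.read_width(),robot.read_torque())
robot.servo_line([t[0],t[1],.0885],v=.08); print('after lift',robot.read_width(),force()-f0,robot.read_torque(),robot.read_time())
snap('wrist','p1')
```

```text
w 0.01783531754182315 [ 0.5409 -0.1502  0.0885] 113.0
[(69.5, np.float64(69.6), np.float64(-0.8)), (68.0, np.float64(68.1), np.float64(-1.0)), (66.5, np.float64(67.0), np.float64(2.6)), (65.0, np.float64(65.4), np.float64(4.8)), (63.5, np.float64(63.6), np.float64(5.0)), (62.0, np.float64(62.0), np.float64(5.0)), (60.5, np.float64(60.5), np.float64(4.8)), (59.0, np.float64(59.0), np.float64(4.9)), (57.5, np.float64(57.5), np.float64(4.8)), (56.0, np.float64(56.2), np.float64(7.0)), (54.5, np.float64(55.1), np.float64(11.4)), (53.0, np.float64(53.6), np.float64(14.5)), (51.5, np.float64(51.9), np.float64(15.7))] 0.01762523648626957 [ 0.02349684  1.19548323 -0.03230358]
after lift 0.01741789892838175 [ 0.39327876 -0.16930536 -0.2953446 ] [ 0.10499557  0.10407865 -0.01596154] 117.2333
```

View pics/p1.png

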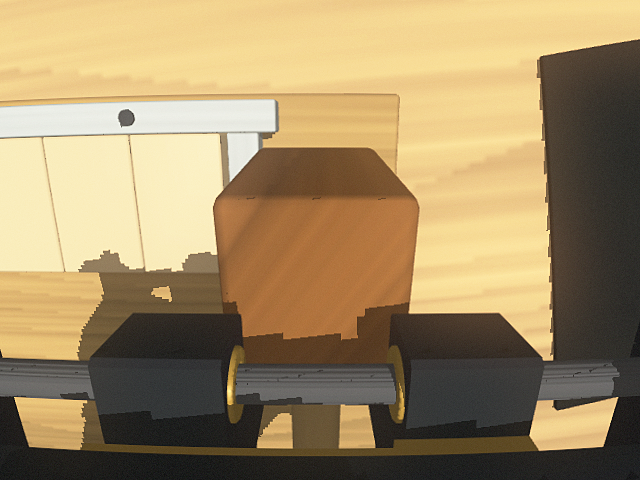

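The force trace shows the pin moving at about 5 N from head-bottom height 46.5 mm, then a hard stop at about 36.7 mm, which is home (37 mm). The handle then slipped a few degrees in the grip. The image shows the head tipped slightly, with the row still straight. I check the pin while the mallet is still in hand.

Run:
```python
from h import *
print(robot.read_width())
t=np.array(J2W(-.07,-.045,.0885))
obs=[]
for i,(dx,dy,dz) in enumerate([(-.06,-.06,.03),(-.06,-.15,.03)]):
    robot.servo_line((t+[dx,dy,dz]).tolist(),v=.2); s=snap('wrist',f'q{i}'); m=imaging.mark_of('pin_top','wrist')
    print([(np.round(k['xy'],1),round(k['confidence'],2)) for k in m]); P=[J2W(-.03,-.045,z) for z in (.037,.046)]; print('pred home/up',np.round(proj(s,P),1))
    if m: obs.append((s,m[0]['xy']))
if len(obs)>1: print(tri(obs))
print(robot.read_width(),robot.read_time())
a=cv2.imread('pics/q0.png'); u,v=np.clip(proj(s,P)[0],0,0) if 0 else (0,0)
b=cv2.imread('pics/q1.png'); cv2.imwrite('pics/qq.png',np.hstack([cv2.resize(a[:320,:],(400,200)),cv2.resize(b[:320,:],(400,200))])) 
S=snap('scene'); c=proj(S,[J2W(-.03,-.045,.04)])[0].astype(int); print(c)
cr=cv2.resize(S['image'][c[1]-30:c[1]+30,c[0]-40:c[0]+40,::-1],None,fx=5,fy=5,interpolation=cv2.INTER_CUBIC)
cr0=cv2.resize(cv2.imread('pics/scene0.png')[c[1]-30:c[1]+30,c[0]-40:c[0]+40],None,fx=5,fy=5,interpolation=cv2.INTER_CUBIC)
top=cv2.imread('pics/qq.png'); cv2.imwrite('pics/chk.png',np.vstack([top,np.hstack([cr0,cr])]))
```

```text
0.017729302021402504
[(array([193.3,  87.1]), 0.95)]
pred home/up [[195.9  86.2]
 [190.9  84.5]]
[(array([ 46.8, 103.5]), 0.74)]
pred home/up [[ 43.3 106.4]
 [ 32.8 105.8]]
[ 0.58251801 -0.14952114  0.02623342]
0.017666298820743737 118.6833
[225 306]
```

View pics/chk.png

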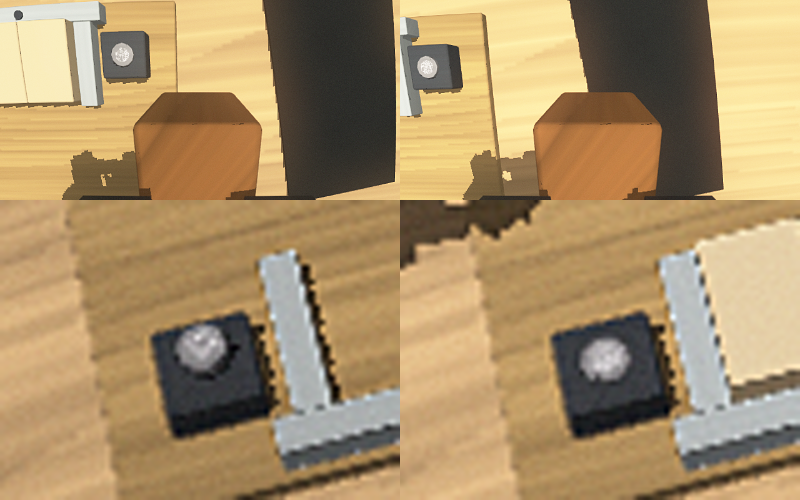

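The crops show the pin head dropped from (200,345) to (605,358) in the panels. It now sits just above its guide block with almost no shadow, so it is home. I lay the mallet back.

Run:
```python
from h import *
import json
h,g=json.load(open('mal.json'))
robot.servo_line([g[0],g[1],.09],rot=quat(MY),v=.15); f0=force()
robot.servo_line([g[0],g[1],.028],v=.08)
z=.028
while z>.0195:
    z-=.001; robot.servo_line([g[0],g[1],z],v=.03); f=(force()-f0)[2]
    if f>9: break
print('z',z,'f',f,robot.read_width())
robot.command_gripper(.05); robot.sleep(.3); robot.servo_line([g[0],g[1],.13],v=.15)
robot.reach([.50,-.33,.28],quat(-.05)); snap('wrist','e1'); 
robot.reach(J2W(-.08,.08,.33),QJ)
for b in blocks(snap('wrist','e2')): print(np.round(W2J(b)*1e3,1),round(b[2]-np.degrees(PSI),2))
print(robot.read_time())
a=cv2.imread('pics/e1.png')[:330];b=cv2.imread('pics/e2.png')[:330]
robot.reach([.274,-.617,.239],quat(.417)); t=snap('scene'); c=t['image'][150:390,50:550,::-1]
cv2.imwrite('pics/end.png',np.vstack([np.hstack([cv2.resize(a,(400,206)),cv2.resize(b,(400,206))]),cv2.resize(c,(800,384))]))
print(robot.read_time())
```

```text
z 0.019999999999999993 f 9.389212177207444 0.017616969258008337
[-35.   22.3] -0.06
[-34.9  66. ] -0.03
[-34.4 110.7] 0.13
[-31.9 154.4] 0.23
[-34.7 198.6] 0.32
126.0667
128.4583
```

View pics/end.png

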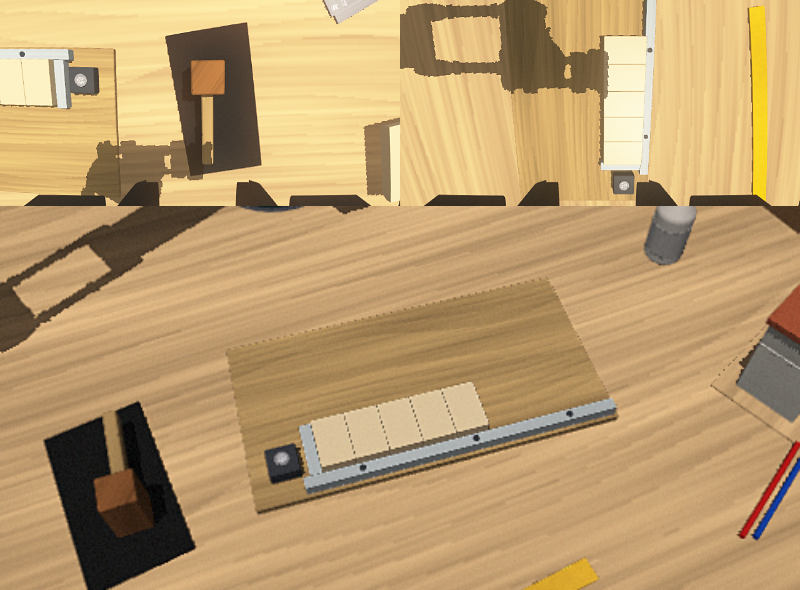

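The final view shows the mallet standing on its mat at (120,490). The row is tight in the corner from (310,440) to (488,410), the pin is down, and the glue bottle stands untouched. The odd -31.9 reading on the fourth block is the gripper's shadow across its near end.

```bash
python3 -c "
from h import *
print(robot.sign_off(), robot.read_time())"
```

```text
the job is handed in; nothing more can be done
the job is handed in; nothing more can be done
```

The job is handed in: all five blocks sit in a tight, flush row in the corner, the lock pin was driven home with the mallet, the mallet is back on its mat, and the glue bottle was not touched.

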